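# Sort headband frames on the drying rail

### The arm

A 6-joint arm with a two-finger parallel gripper is mounted at the origin on a cart in front of the work surface, level with it; the furniture and walls round the work are solid. World frame = base frame: x ahead of the robot, y to its left, z up, the work surface at z = 0. Lengths are in m, angles in rad, forces in N, time in s.
With the tool pointing down it reaches from about 0.225 to 0.875 m from the base axis. Payload 3.4 kg.
Tool frame: the origin (TCP) lies at the very end of the fingers, on their centre line; the grasp point (between the pads) lies 19 mm behind it (manip.tcp_to_grasp is the distance from the TCP to the grasp point, in m); z points along the fingers, y is the line along which they close (so a half turn about z gives the same grasp; the last joint's range is limited). The gripper opens to 85 mm and grips with 20 to 120 N. Pads are 22 mm wide; open, the fingers measure 114 mm over their backs; the gripper's body (76 mm by 85 mm) begins 54 mm behind the grasp point. The pads swing forward as they close: fully open they stand 13 mm farther back than shut.
Start: joints at [-1.261, 0.276, 1.505, -0, 1.361, -0.121], TCP at [0.24, -0.522, 0.231] pointing down, gripper open.
Joint ranges: [-2.89, 2.89], [-0.75, 2.08], [0.22, 2.7], [-1.18, 4.32], [0.11, 2.71], [-2.7, 2.7]. Speed limits (rad/s): [2.57, 2.57, 3.14, 3.14, 3.14, 3.14].

### API

Orientations are given as a unit quaternion [w, x, y, z].
In Python, from rig import status, get_image, job, manip gives the robot as it stands.
- The arm moves only by the tool apply_moves, never from a script. Its arguments are lists of equal length, an entry for each row: "xyz": the shift along the tool's x, y, z each as a share of 0.3 m, from -1 to 1, a list of three; "rot": the turn, a rotation vector about the tool's x, y, z each as a share of 60 degrees, from -1 to 1, a list of three; "hand": the opening, from -1 (shut) to 1 (fully open). A call has 1 to 8 rows; each row shifts and turns the commanded pose from where the row before left it, along the tool's axes as they then stand; what a row does not reach is not made up. A row lasts 1/8 s, in which the tool goes at most 62.5 mm and 10.7 degrees, less where a joint would pass 70% of its speed; a pose out of reach is approached as far as the arm can. A call with a number of a shift or a turn outside -1 to 1 is refused whole. A call with a gripper value outside its range is refused whole. The fingers move at their own pace and stop on an object; "force" is the grip in N (left out, the last holds). Time passes only in rows, so rows that do not move let the fingers close. It gives the time, the measured TCP pose, the force, the opening and the grip force at its end, in the units of the state.
- status.get_state(): the state, without advancing time (a new reading comes with each control period).
- get_image(name): name is "side" or "top" or "wrist"; returns a dict with "pixels" (384x512x3 uint8, red, green, blue), "fovy" (degrees; the focal length in pixels is half the picture's height over the tangent of half this angle, whatever the lens; pixels are square), "cx", "cy" (the principal point, pixels), "origin" and "orientation" of the camera in the world; the wrist camera has in their place "tool_from_camera" (4x4, takes a point from camera to tool coordinates, whose origin is the TCP and whose axes are the flange's). Camera axes: x right, y down, z forward; pixel columns grow to the right and rows downward; lengths in m; the calibration is good to about 2 mm. A picture is of the moment at which its call begins: read the wrist's pose just before it. There is no depth.
- job.sign_off(): hands the job in; it is judged then, once.
The state is a dict: "clock": time; "qpos": joint angles; "qd": joint speeds; "effort": joint torques, N m; "position": TCP position; "ee_rot": TCP orientation; "contact_force": force on the tool from outside, world axes, zero at the start; "moment": the same for the moment, N m; "width": finger opening in m; "gripper_force": force on a finger pad.
Only numpy, scipy, OpenCV 4.12 (cv2) and the standard library are available. Lean on these libraries where they do the work, as an engineer would, in place of code of your own. Each camera call takes 0.05 s, during which the arm holds its last target. There are 200 camera calls.

### The job

Sort the three bent-plywood headband frames on the drying rail: both broad ones must hang astride the bar between the middle divider and the ball-shaped end knob, and the narrow one astride the bar between the divider and the square end knob, each square to the bar, legs down, and resting on the bar alone rather than on the divider or a knob. One broad frame already hangs on the bar; move it if it is on the wrong side or leaves no room. Do not knock or push the other things on the bench.

Things in the scene. Friction and masses are not known exactly. Their poses are not given: they have to be found in the camera images.
- rail: fixed wooden drying rail: a horizontal round bar 344 mm long, 20 mm thick, its top 140 mm above the bench; x along the bar. Dark divider disc, 32 mm across, 8 mm thick, at the bar's middle (x = 0). Posts 20 mm wide under the bar at x = +/-145 mm, on cross feet 120 mm long, 18 mm high. Origin on the bench under the middle.
- bar_mid (a point): middle of the bar's axis, 130 mm above the bench, 10 mm below the bar's top; axes as the rail's
- ball_knob_center (a point): centre of the dark wooden ball, 34 mm across, on one end of the bar, 180 mm from the bar's middle (it may be at either end)
- square_knob_center (a point): centre of the dark wooden cube, 28 mm, on the other end of the bar, 180 mm from the bar's middle
- broad_hung: broad headband frame, upside-down U of 8 mm plywood: band 46 mm wide (x), 100 mm over the legs (y), 84 mm between them; legs 40 mm, then a half-round arch; inner crown 82 mm above the leg ends. Cork pad on top, 46 x 46 mm, top at 108 mm: pinch it across the width. Origin: midway between the leg ends. Starts hanging on the bar, on either side.
- broad_standing: broad headband frame, upside-down U of 8 mm plywood: band 46 mm wide (x), 100 mm over the legs (y), 84 mm between them; legs 40 mm, then a half-round arch; inner crown 82 mm above the leg ends. Cork pad on top, 46 x 46 mm, top at 108 mm: pinch it across the width. Origin: midway between the leg ends. Starts standing on the bench.
- narrow: narrow headband frame, upside-down U of 8 mm plywood: band 28 mm wide (x), 100 mm over the legs (y), 84 mm between them; legs 40 mm, then a half-round arch; inner crown 82 mm above the leg ends. Cork pad on top, 28 x 46 mm, top at 108 mm: pinch it across the width. Origin: midway between the leg ends. Starts standing on the bench.
- broad_hung_crown (a point): middle of the inner crown of broad_hung (the underside of the arch, which rests on the bar), 82 mm above the leg ends
- broad_standing_crown (a point): middle of the inner crown of broad_standing (the underside of the arch, which rests on the bar), 82 mm above the leg ends
- narrow_crown (a point): middle of the inner crown of narrow (the underside of the arch, which rests on the bar), 82 mm above the leg ends
- glue_bottle: bystander near the frames: standing cream glue bottle with orange nozzle, 64 x 40 mm, 187 mm tall; origin under its middle
- wood_stamp: bystander: turned wooden hand stamp, 34 mm across, 75 mm tall; origin under its middle
- sanding_block: bystander: brown cork sanding block lying flat, 56 x 97 x 28 mm; origin under its middle
- marker: bystander: white marker with black cap, lying, 135 mm long, 17 mm thick; origin under its middle

How it is judged:
By the outcome, as a careful person would: the job done as asked, in the order asked, and still so for the second after the job is handed in, with the robot touching nothing.
It also fails if it takes over 72 s, if anything falls off the work surface, if the arm or the gripper's body presses on something with over 40 N, if the wrist force passes 120 N, or if a joint passes its speed limit or range.

## Working session

There is one attempt and no reset: what is moved stays moved. The work goes in short steps, Python scripts to look and compute and a tool call to move; the robot and the scene stay as the last step left them, time stands still between calls to the robot, and variables do not carry over. Pictures are saved under pics/ and viewed, at most 10 in all, crops included, and the job is handed in when it is done.

Besides the shell and the picture viewer there is one more tool, called after "Emit:" as name(argument=value, ...) on one line, values as JSON. apply_moves: Moves the arm, as the interface text tells. Its arguments: {"type":"object","properties":{"xyz":{"type":"array","items":{"type":"array","items":{"type":"number","minimum":-1,"maximum":1}}},"rot":{"type":"array","items":{"type":"array","items":{"type":"number","minimum":-1,"maximum":1}}},"hand":{"type":"array","items":{"type":"number"}},"force":{"type":"number"}},"required":["xyz","rot","hand"]}

```bash
mkdir -p pics; cat > h.py <<'E'
import numpy as np, cv2
from scipy.spatial.transform import Rotation as R
from rig import status, get_image, job, manip
def q2R(q): return R.from_quat([q[1],q[2],q[3],q[0]]).as_matrix()
def cam(name):
    s=status.get_state(); d=get_image(name)
    if name=='wrist':
        T=np.eye(4);T[:3,:3]=q2R(s['ee_rot']);T[:3,3]=s['position'];T=T@np.array(d['tool_from_camera'])
        Rm,o=T[:3,:3],T[:3,3]
    else: Rm,o=q2R(d['orientation']),np.array(d['origin'])
    f=192/np.tan(np.radians(d['fovy'])/2)
    return dict(px=d['pixels'],R=Rm,o=o,f=f,cx=d['cx'],cy=d['cy'])
def proj(c,p):
    v=(np.atleast_2d(p)-c['o'])@c['R']; return np.c_[c['f']*v[:,0]/v[:,2]+c['cx'],c['f']*v[:,1]/v[:,2]+c['cy']]
def onz(c,u,v,z):
    d=c['R']@np.array([(u-c['cx'])/c['f'],(v-c['cy'])/c['f'],1]); return c['o']+d*(z-c['o'][2])/d[2]
def save(c,n,crop=None,k=1):
    im=c['px'][:,:,::-1]
    if crop: x0,y0,x1,y1=crop; im=im[y0:y1,x0:x1]
    cv2.imwrite('pics/'+n,cv2.resize(im,None,fx=k,fy=k,interpolation=cv2.INTER_CUBIC))
E
python3 - <<'E'
from h import *
import pickle
for n in ('top','side'):
    c=cam(n); pickle.dump(c,open(n+'.pkl','wb')); save(c,n+'0.png',None,1.5); print(n,c['o'],c['R'].round(3).tolist(),c['f'],c['cx'],c['cy'],)
s=status.get_state();print(s); print(manip.tcp_to_grasp)
E
```

```text
top [ 4.10812837e-01 -6.01553894e-04  1.55663838e+00] [[-0.018, -0.996, 0.091], [-1.0, 0.017, -0.018], [0.017, -0.092, -0.996]] 420.35891588457247 260.5792109801356 187.03759144264552
side [0.92348509 1.00335374 0.68300973] [[-0.938, 0.146, -0.314], [0.346, 0.431, -0.833], [0.014, -0.89, -0.455]] 408.31779940447746 259.39604541281074 189.18918318384215
{'clock': 0.1, 'qpos': array([-1.26100562e+00,  2.76518918e-01,  1.50604690e+00,  9.21283453e-06,
        1.36071853e+00, -1.21026269e-01]), 'qd': array([-0.0002114 , -0.00133231, -0.00127411, -0.00139584, -0.0019412 ,
       -0.00089884]), 'effort': array([ 1.33194422e-03, -4.17699659e+01, -2.46406263e+01, -2.22278959e-04,
        5.76761508e-03, -8.51068165e-06]), 'position': array([ 0.239959  , -0.52198844,  0.23051746]), 'ee_rot': array([-8.42506756e-04,  9.76889019e-01,  2.13745476e-01, -7.52301503e-05]), 'contact_force': array([ 0.23281673, -0.04081755,  0.09316494]), 'moment': array([0.00905238, 0.05693255, 0.00657551]), 'gripper_force': 0.0, 'width': 0.0856807067332657}
0.0187
```

View pics/top0.png

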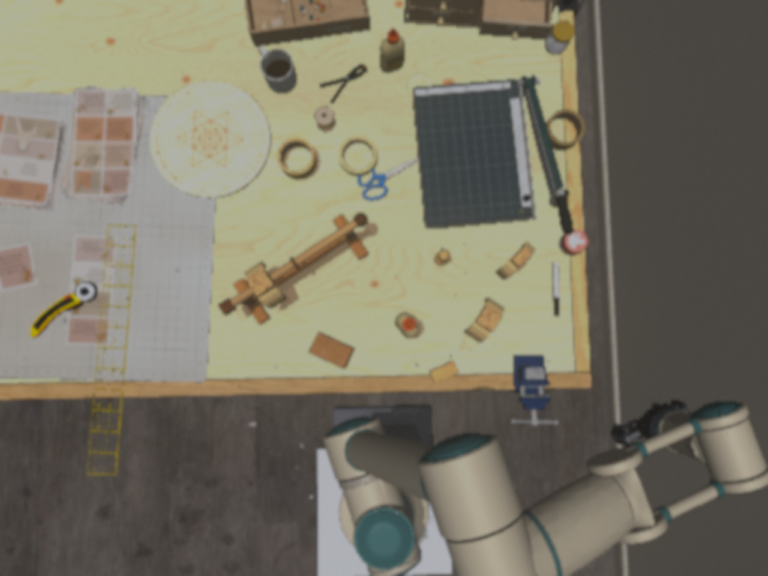

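View pics/side0.png

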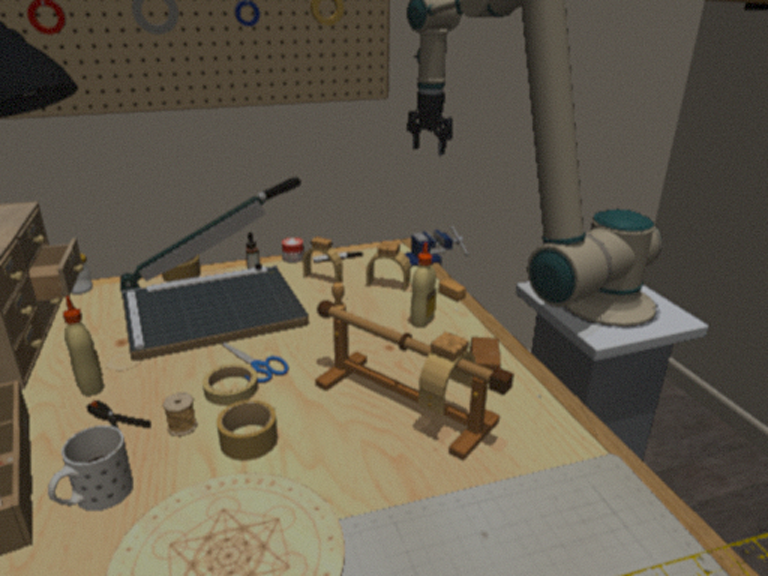

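```bash
python3 - <<'E'
from h import *
import pickle
c=pickle.load(open('top.pkl','rb'))
im=c['px'][:,:,::-1]
a=im[135:220,140:255];b=im[155:240,290:360]
cv2.imwrite('pics/crop1.png',cv2.resize(np.hstack([a,b]),None,fx=4,fy=4,interpolation=cv2.INTER_CUBIC))
E
```

```text
(no output)
```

View pics/crop1.png

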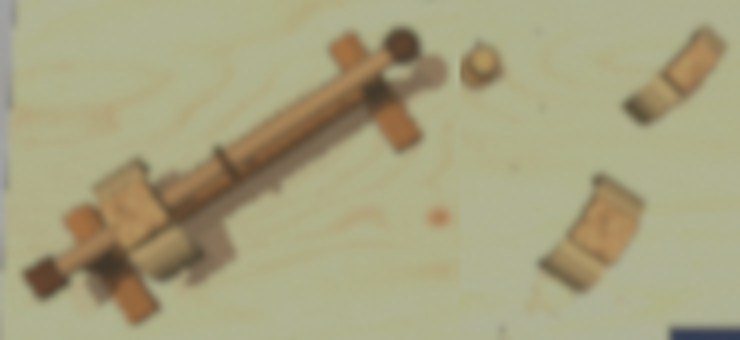

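```bash
python3 - <<'E'
from h import *
import pickle
c=pickle.load(open('top.pkl','rb'))
a=lambda X,Y:(140+X/4,135+Y/4); b=lambda X,Y:(290+(X-460)/4,155+Y/4)
P=lambda n,p,z:(print(n,onz(c,*p,z).round(4)),onz(c,*p,z))[1]
B=P('ball',a(402,45),.13);S=P('sq',a(45,279),.13);D=P('div',a(228,163),.14)
print('len',np.linalg.norm(B-S),'mid',(B+S)/2,'ang',np.degrees(np.arctan2(*(B-S)[[1,0]])))
P('hung',a(133,210),.166)
n=P('nar',b(692,67),.108);P('bro',b(606,225),.108)
d=P('',b(706,56),.108)-P('',b(678,85),.108);print('nar ydir',np.degrees(np.arctan2(d[1],d[0])))
d=P('',b(625,200),.108)-P('',b(588,250),.108);print('bro ydir',np.degrees(np.arctan2(d[1],d[0])))
d=P('',a(153,180),.166)-P('',a(115,240),.166)
P('bottle',(409/1.5,324/1.5),.187);P('stamp',b(484,62),.075)
E
```

```text
ball [0.6836 0.0394 0.13  ]
sq [0.4878 0.3437 0.13  ]
div [0.5827 0.1876 0.14  ]
len 0.36185203774804087 mid [0.58568154 0.19154152 0.13      ] ang -57.24591821170884
hung [0.5417 0.2628 0.166 ]
nar [ 0.592  -0.3331  0.108 ]
bro [ 0.4559 -0.2534  0.108 ]
 [ 0.6015 -0.3457  0.108 ]
 [ 0.5764 -0.3203  0.108 ]
nar ydir -45.451220109633915
 [ 0.4772 -0.2706  0.108 ]
 [ 0.4347 -0.2372  0.108 ]
bro ydir -38.18288788362306
 [0.5664 0.2463 0.166 ]
 [0.5171 0.2776 0.166 ]
bottle [ 0.4412 -0.0635  0.187 ]
stamp [ 0.6037 -0.1552  0.075 ]
```

```bash
cat >> h.py <<'E'
def plan(target,ydeg,tilt=True):
    """turn needed now, then shift (shares) in the tool axes AFTER the turn; ydeg=world heading of tool y"""
    s=status.get_state(); M=q2R(s['ee_rot']); t=np.radians(ydeg)
    y=np.array([np.cos(t),np.sin(t),0]); z=np.array([0,0,-1.]); N=np.c_[np.cross(y,z),y,z]
    rv=R.from_matrix(M.T@N).as_rotvec()/np.radians(60)
    sh=N.T@(np.array(target)-s['position'])/.3
    print('pos',s['position'].round(4),'yhead',np.degrees(np.arctan2(M[1,1],M[0,1])).round(2),'t',s['clock'],'w',round(s['width'],4),'F',s['contact_force'].round(1))
    print('turn share',rv.round(3),'shift share total',sh.round(3),'rows>=',int(np.ceil(np.linalg.norm(sh)/.2)))
E
python3 - <<'E'
from h import *
plan([.5417,.2628,.33],-57.2)
E
```

```text
pos [ 0.24   -0.522   0.2305] yhead -65.32 t 0.1 w 0.0857 F [ 0.2 -0.   0.1]
turn share [-0.002 -0.    -0.135] shift share total [ 2.263 -1.654 -0.332] rows>= 15
```

Emit:
apply_moves(xyz=[[0,0,-0.166],[0,0,-0.166],[0.14,-0.1,0],[0.14,-0.1,0],[0.14,-0.1,0],[0.14,-0.1,0],[0.14,-0.1,0],[0.14,-0.1,0]], rot=[[0,0,-0.07],[0,0,-0.065],[0,0,0],[0,0,0],[0,0,0],[0,0,0],[0,0,0],[0,0,0]], hand=[1,1,1,1,1,1,1,1])

```text
clock: 1.1
position: [0.3547, -0.233, 0.3306]
ee_rot: [-0.0, 0.959, 0.282, 0.0]
contact_force: [0.6, 0.8, -0.1]
width: 0.0855
gripper_force: 0.0
```

Emit:
apply_moves(xyz=[[0.14,-0.1,0],[0.14,-0.1,0],[0.14,-0.1,0],[0.14,-0.1,0],[0.14,-0.1,0],[0.14,-0.1,0],[0.14,-0.1,0],[0.14,-0.1,0]], rot=[[0,0,0],[0,0,0],[0,0,0],[0,0,0],[0,0,0],[0,0,0],[0,0,0],[0,0,0]], hand=[1,1,1,1,1,1,1,1])

```text
clock: 2.1
position: [0.5072, 0.1506, 0.3305]
ee_rot: [0.0, 0.959, 0.282, -0.0]
contact_force: [1.1, -1.3, 0.6]
width: 0.0853
gripper_force: 0.0
```

```bash
python3 - <<'E'
from h import *
import pickle
plan([.5417,.2628,.33],-57.2)
c=cam('wrist');pickle.dump(c,open('w1.pkl','wb'));save(c,'w1.png',None,1.5)
B=np.array([.6836,.0394,.13]);S=np.array([.4878,.3437,.13])
print(proj(c,[B,S,(B+S)/2,[.5417,.2628,.166]]).round(1))
E
```

```text
pos [0.5072 0.1506 0.3305] yhead -57.2 t 2.1 w 0.0853 F [ 1.1 -1.3  0.6]
turn share [0.    0.001 0.   ] shift share total [ 0.299 -0.252  0.002] rows>= 2
[[435.9  85.6]
 [ 83.9  84.8]
 [259.9  85.2]
 [169.6  80.7]]
```

View pics/w1.png

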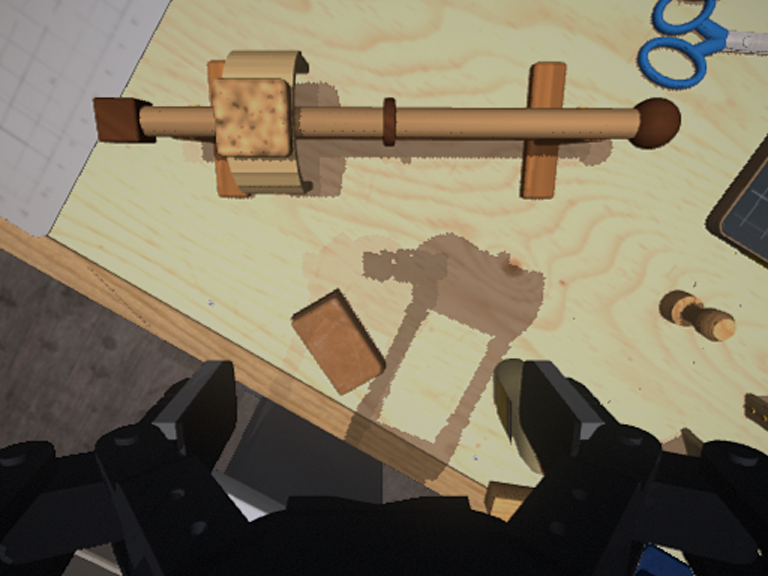

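```bash
python3 - <<'E'
from h import *
import pickle
c=pickle.load(open('w1.pkl','rb'))
B=onz(c,655/1.5,123/1.5,.13);L=onz(c,140/1.5,121/1.5,.137);Rr=onz(c,635/1.5,123.5/1.5,.137);D=onz(c,389/1.5,121.5/1.5,.135)
print(B,D,np.degrees(np.arctan2(*(Rr-L)[[1,0]])),np.linalg.norm((B-D)[:2]))
H=onz(c,252/1.5,118.5/1.5,.166);print(H)
plan([H[0],H[1],.18],-57.2)
E
```

```text
[0.68667832 0.04103162 0.13      ] [0.58840426 0.19421219 0.135     ] -57.40207101943609 0.18199471906814305
[0.54215929 0.2647503  0.166     ]
pos [0.5095 0.1568 0.3298] yhead -56.98 t 2.15 w 0.0856 F [2.  4.  0.4]
turn share [-0.005 -0.005  0.004] shift share total [ 0.286 -0.243  0.499] rows>= 4
```

Emit:
apply_moves(xyz=[[0,0,0],[0,0,0]], rot=[[0,0,0],[0,0,0]], hand=[1,1])

```text
clock: 2.4
position: [0.5066, 0.1482, 0.3306]
ee_rot: [0.0, 0.959, 0.282, -0.001]
contact_force: [0.1, 0.3, -0.2]
width: 0.0852
gripper_force: 0.0
```

```bash
cat > m.py <<'E'
from h import *
import pickle
c0=pickle.load(open('w1.pkl','rb'))
c=cam('wrist');pickle.dump(c,open('w2.pkl','wb'));save(c,'w2.png',None,1.5)
def tm(u,v,h):
    u,v=u/1.5,v/1.5;x0,y0=int(u)-h,int(v)-h
    r=cv2.matchTemplate(c['px'],c0['px'][y0:y0+2*h,x0:x0+2*h],cv2.TM_CCOEFF_NORMED);_,m,_,l=cv2.minMaxLoc(r)
    return u+l[0]-x0,v+l[1]-y0,m
o=[]
for n,u,v,h,z in (('ball',655,123,24,.13),('div',389,121.5,14,.135),('pad',252,118.5,34,.166),('L',122,120,24,.135)):
    a=tm(u,v,h);p=onz(c,a[0],a[1],z);o.append(p);print(n,np.round(a,2),p.round(4))
d=o[0]-o[1];print(np.linalg.norm(d[:2]),np.degrees(np.arctan2(d[1],d[0])))
plan([.5417,.263,.20],-57.2)
E
python3 m.py
```

```text
ball [435.67  80.     0.99] [0.6867 0.0405 0.13  ]
div [257.33  79.     0.98] [0.5882 0.1944 0.135 ]
pad [166.    77.     0.98] [0.542  0.2646 0.166 ]
L [79.33 78.    0.99] [0.4917 0.3456 0.135 ]
0.182719359762881 -57.353328845155204
pos [0.5066 0.148  0.3308] yhead -57.29 t 2.45 w 0.0855 F [0.  1.1 0.9]
turn share [ 0.     0.001 -0.001] shift share total [ 0.306 -0.259  0.436] rows>= 3
```

Emit:
apply_moves(xyz=[[0.1,-0.08,0.1],[0.1,-0.08,0.1],[0.11,-0.1,0.1],[0,0,0.1],[0,0,0.06],[0,0,0],[0,0,0]], rot=[[0,0,0],[0,0,0],[0,0,0],[0,0,0],[0,0,0],[0,0,0],[0,0,0]], hand=[1,1,1,1,1,1,1])

```text
clock: 3.32
position: [0.5437, 0.2642, 0.1941]
ee_rot: [0.0, 0.96, 0.282, 0.001]
contact_force: [0.2, 0.6, 0.1]
width: 0.0852
gripper_force: 0.0
```

```bash
python3 - <<'E'
from h import *
plan([.542,.2643,.143],-57.35)
save(cam('wrist'),'w3.png',None,1.5)
E
```

```text
pos [0.5437 0.2642 0.1941] yhead -57.3 t 3.325 w 0.0852 F [0.2 0.6 0.1]
turn share [ 0.001 -0.002  0.001] shift share total [-0.005 -0.003  0.17 ] rows>= 1
```

View pics/w3.png

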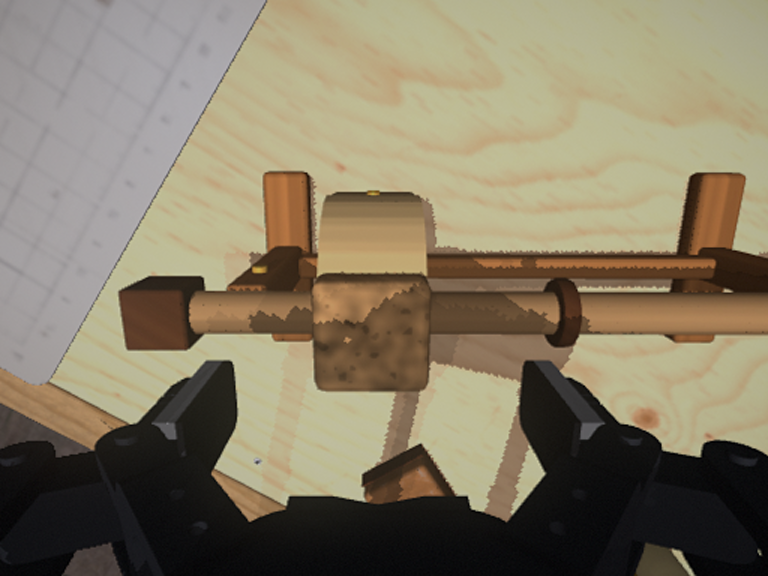

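Emit:
apply_moves(xyz=[[0,0,0.08],[0,0,0.06],[0,0,0.03],[0,0,0],[0,0,0],[0,0,0],[0,0,0],[0,0,0]], rot=[[0,0,0],[0,0,0],[0,0,0],[0,0,0],[0,0,0],[0,0,0],[0,0,0],[0,0,0]], hand=[1,1,1,1,-1,-1,-1,-1], force=40)

```text
clock: 4.38
position: [0.5436, 0.2652, 0.1429]
ee_rot: [-0.0, 0.959, 0.282, 0.001]
contact_force: [-0.3, 0.1, 4.5]
width: 0.0453
gripper_force: 41.4
```

Emit:
apply_moves(xyz=[[0,0,0],[0,0,0],[0,0,0],[0,0,0]], rot=[[0,0,0],[0,0,0],[0,0,0],[0,0,0]], hand=[-1,-1,-1,-1])

```text
clock: 4.88
position: [0.5436, 0.2652, 0.1428]
ee_rot: [-0.0, 0.959, 0.282, 0.001]
contact_force: [-0.6, 0.5, 5.9]
width: 0.0454
gripper_force: 41.6
```

Emit:
apply_moves(xyz=[[0,0,-0.03],[0,0,-0.04],[0,0,-0.05],[0,0,0],[0,0.09,0],[0,0.12,0],[0,0.13,0],[0,0.13,0]], rot=[[0,0,0],[0,0,0],[0,0,0],[0,0,0],[0,0,0],[0,0,0],[0,0,0],[0,0,0]], hand=[-1,-1,-1,-1,-1,-1,-1,-1])

```text
clock: 5.88
position: [0.6197, 0.1454, 0.1776]
ee_rot: [-0.0, 0.959, 0.282, -0.0]
contact_force: [0.1, 0.9, -1.6]
width: 0.0454
gripper_force: 41.1
```

Emit:
apply_moves(xyz=[[0,0.12,0],[0,0.09,0],[0,0,0],[0,0,0],[0,0,0]], rot=[[0,0,0],[0,0,0],[0,0,0],[0,0,0],[0,0,0]], hand=[-1,-1,-1,-1,-1])

```text
clock: 6.5
position: [0.6528, 0.0945, 0.1779]
ee_rot: [-0.0, 0.959, 0.283, -0.0]
contact_force: [0.0, 0.6, -1.1]
width: 0.045
gripper_force: 41.2
```

```bash
python3 - <<'E'
from h import *
plan([.5885+.119*.5395,.1935-.119*.842,.143],-57.35)
c=cam('wrist');save(c,'w4.png',None,1.5)
E
```

```text
pos [0.6528 0.0945 0.1779] yhead -57.15 t 6.5 w 0.045 F [ 0.   0.6 -1.1]
turn share [-0.001  0.     0.003] shift share total [-0.003  0.003  0.116] rows>= 1
```

View pics/w4.png

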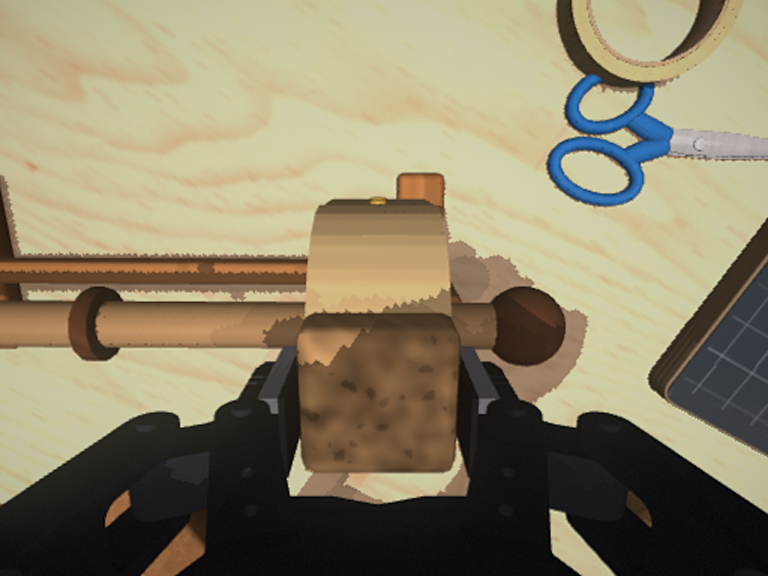

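Emit:
apply_moves(xyz=[[0,0,0.05],[0,0,0.04],[0,0,0.025],[0,0,0],[0,0,0]], rot=[[0,0,0],[0,0,0],[0,0,0],[0,0,0],[0,0,0]], hand=[-1,-1,-1,-1,-1])

```text
clock: 7.18
position: [0.6534, 0.0934, 0.1429]
ee_rot: [-0.0, 0.959, 0.282, -0.0]
contact_force: [0.3, 0.3, -1.2]
width: 0.0453
gripper_force: 41.1
```

Emit:
apply_moves(xyz=[[0,0,0.005],[0,0,0],[0,0,0],[0,0,0],[0,0,0],[0,0,0],[0,0,-0.05],[0,0,-0.1]], rot=[[0,0,0],[0,0,0],[0,0,0],[0,0,0],[0,0,0],[0,0,0],[0,0,0],[0,0,0]], hand=[-1,-1,0.3,0.3,0.3,0.3,0.3,0.3])

```text
clock: 8.18
position: [0.6528, 0.0934, 0.1869]
ee_rot: [-0.0, 0.959, 0.282, -0.001]
contact_force: [0.1, -0.8, 0.1]
width: 0.056
gripper_force: 0.0
```

Emit:
apply_moves(xyz=[[-0.06,0,-0.18],[-0.06,0,-0.15],[-0.1,0.0,-0.05],[0,0,0],[0,0,0]], rot=[[0,0,0],[0,0,0],[0,0,0],[0,0,0],[0,0,0]], hand=[1,1,1,1,1])

```text
clock: 8.8
position: [0.5982, 0.0579, 0.3011]
ee_rot: [-0.0, 0.959, 0.282, 0.0]
contact_force: [0.2, 0.5, -0.9]
width: 0.0853
gripper_force: 0.0
```

```bash
python3 - <<'E'
from h import *
import pickle
c=cam('wrist');pickle.dump(c,open('w5.pkl','wb'))
a=cv2.resize(c['px'][:,:,::-1],None,fx=.9,fy=.9)
d=cam('side');b=d['px'][:,:,::-1][180:320,200:350]
b=cv2.resize(b,(int(150*a.shape[0]/140*.8),a.shape[0]))[:, :330]
cv2.imwrite('pics/w5.png',np.hstack([a,b]));print(a.shape,b.shape)
plan([.456-.045,-.253,.30],-128)
E
```

```text
(346, 461, 3) (346, 296, 3)
pos [0.5982 0.058  0.3   ] yhead -57.2 t 8.9 w 0.0855 F [ 0.4  0.8 -0. ]
turn share [-0.00e+00  1.00e-03  1.18e+00] shift share total [ 0.146  1.201 -0.   ] rows>= 7
```

View pics/w5.png

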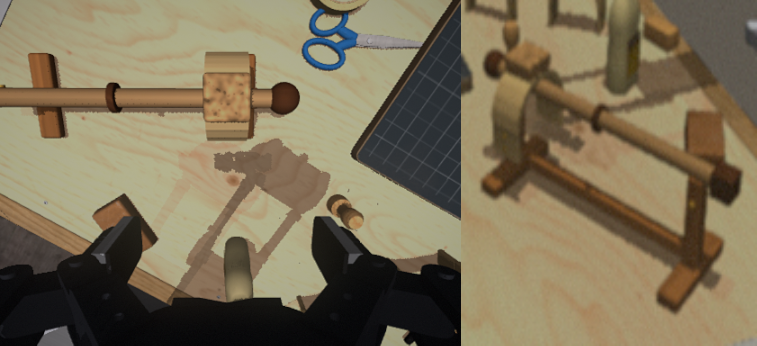

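Emit:
apply_moves(xyz=[[-0.14,0.03,0],[-0.16,0.035,0],[-0.16,0.035,0],[-0.16,0.035,0],[-0.16,0.035,0],[-0.16,0.035,0],[-0.15,0.03,0]], rot=[[0,0,0],[0,0,0],[0,0,0],[0,0,0],[0,0,0],[0,0,0],[0,0,0]], hand=[1,1,1,1,1,1,1])

```text
clock: 9.78
position: [0.3604, -0.1795, 0.3002]
ee_rot: [-0.0, 0.959, 0.283, -0.0]
contact_force: [0.7, -0.8, 0.2]
width: 0.0855
gripper_force: 0.0
```

Emit:
apply_moves(xyz=[[0,0,0],[0,0,0],[0,0,0],[0,0,0],[0,0,0],[0,0,0],[0,0,0],[0,0,0]], rot=[[0,0,0.15],[0,0,0.17],[0,0,0.17],[0,0,0.17],[0,0,0.17],[0,0,0.17],[0,0,0.17],[0,0,0.01]], hand=[1,1,1,1,1,1,1,1])

```text
clock: 10.78
position: [0.3616, -0.1786, 0.3002]
ee_rot: [-0.0, 0.946, -0.325, -0.001]
contact_force: [-0.4, -0.8, -0.3]
width: 0.0856
gripper_force: 0.0
```

Emit:
apply_moves(xyz=[[0,0,0],[0,0,0]], rot=[[0,0,0],[0,0,0]], hand=[1,1])

```text
clock: 11.02
position: [0.3613, -0.1786, 0.3007]
ee_rot: [-0.0, 0.946, -0.325, -0.0]
contact_force: [0.5, -0.2, -0.2]
width: 0.0856
gripper_force: 0.0
```

```bash
python3 - <<'E'
from h import *
import pickle
plan([.456,-.253,.2],-128)
c=cam('wrist');pickle.dump(c,open('w6.pkl','wb'));save(c,'w6.png',None,1.5)
print(status.get_state()['qpos'])
E
```

```text
pos [ 0.3613 -0.1786  0.3007] yhead -127.93 t 11.025 w 0.0856 F [ 0.5 -0.2 -0.2]
turn share [0.    0.    0.001] shift share total [0.401 0.001 0.336] rows>= 3
[-6.32203380e-01 -2.56900215e-02  1.69368161e+00 -3.98612398e-05
  1.47377936e+00  1.60097565e+00]
```

View pics/w6.png

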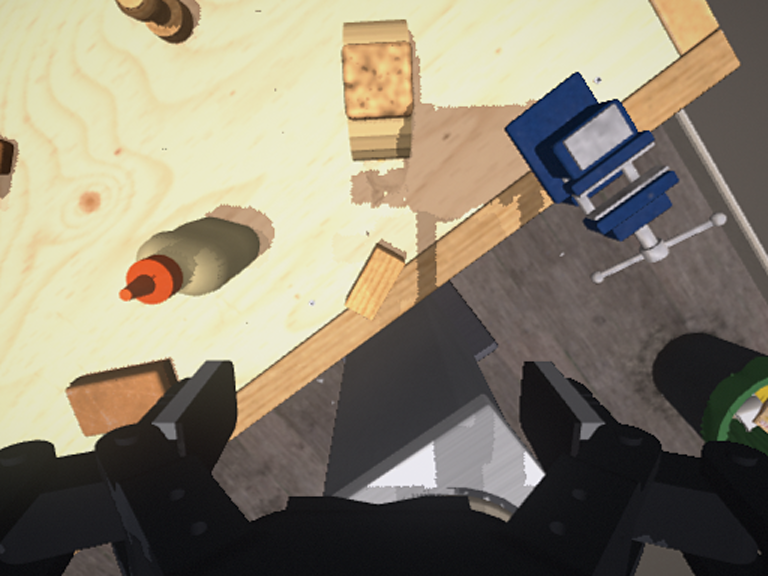

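```bash
python3 - <<'E'
from h import *
import pickle
c=pickle.load(open('w6.pkl','rb'))
q=[onz(c,u/1.5,v/1.5,.108) for u,v in ((343,44),(411,41),(413,116),(348,118))]
C=sum(q)/4;print(C,[np.linalg.norm(q[i]-q[i-1]).round(4) for i in range(4)])
hd=lambda d:np.degrees(np.arctan2(d[1],d[0]))
h=[hd(q[1]-q[0]),hd(q[2]-q[3]),hd(q[3]-q[0])-90,hd(q[2]-q[1])-90];print(h)
plan([*C[:2],.085],-130)
t=pickle.load(open('w6.pkl','rb'));print(proj(c,[[.592,-.333,.108]])*1.5)
E
```

```text
[ 0.45310566 -0.24980171  0.108     ] [np.float64(0.0449), np.float64(0.0436), np.float64(0.0454), np.float64(0.0433)]
[np.float64(-125.57105941977665), np.float64(-126.19790460325778), np.float64(55.30161486978557), np.float64(54.87999828784754)]
pos [ 0.3613 -0.1786  0.3008] yhead -127.95 t 11.075 w 0.0853 F [-0.1 -0.6 -0.4]
turn share [0.    0.    0.034] shift share total [ 0.387 -0.015  0.719] rows>= 5
[[ 344.32988736 -226.7824057 ]]
```

Emit:
apply_moves(xyz=[[0,0,0],[0.12,0.005,0.1],[0.14,0.005,0.1],[0.127,0.005,0.12],[0,0,0.15],[0,0,0.13],[0,0,0.08],[0,0,0.035]], rot=[[0,0,-0.04],[0,0,0],[0,0,0],[0,0,0],[0,0,0],[0,0,0],[0,0,0],[0,0,0]], hand=[1,1,1,1,1,1,1,1])

```text
clock: 12.08
position: [0.4524, -0.2495, 0.085]
ee_rot: [-0.0, 0.952, -0.306, -0.001]
contact_force: [-0.1, -0.6, 0.8]
width: 0.0854
gripper_force: 0.0
```

Emit:
apply_moves(xyz=[[0,0,0],[0,0,0],[0,0,0],[0,0,0],[0,0,0],[0,0,0]], rot=[[0,0,0],[0,0,0],[0,0,0],[0,0,0],[0,0,0],[0,0,0]], hand=[1,-1,-1,-1,-1,-1], force=40)

```text
clock: 12.82
position: [0.4538, -0.2505, 0.0876]
ee_rot: [0.0, 0.952, -0.306, 0.001]
contact_force: [-1.2, -0.3, 6.5]
width: 0.0451
gripper_force: 42.1
```

```bash
python3 - <<'E'
from h import *
plan([.5885+.049*.5395,.1935-.049*.842,.33],-57.35)
E
```

```text
pos [ 0.4538 -0.2505  0.0876] yhead -125.61 t 12.825 w 0.0451 F [-1.2 -0.3  6.5]
turn share [ 0.002 -0.002 -1.138] shift share total [ 1.177 -0.841 -0.808] rows>= 9
```

Emit:
apply_moves(xyz=[[0,0,-0.05],[0,0,-0.1],[0,0,-0.16],[0,0,-0.16],[0,0,-0.16],[0,0,-0.12],[0,0,-0.06],[0,0,0]], rot=[[0,0,0],[0,0,0],[0,0,0],[0,0,-0.07],[0,0,-0.12],[0,0,-0.16],[0,0,-0.16],[0,0,-0.16]], hand=[-1,-1,-1,-1,-1,-1,-1,-1])

```text
clock: 13.82
position: [0.4533, -0.2502, 0.3321]
ee_rot: [0.001, 0.999, 0.043, 0.002]
contact_force: [-0.1, 0.8, -1.5]
width: 0.0453
gripper_force: 41.3
```

Emit:
apply_moves(xyz=[[0,0,0],[0,0,0],[0,0,0],[0.1,-0.07,0],[0.14,-0.1,0],[0.14,-0.1,0],[0.14,-0.1,0],[0.14,-0.1,0]], rot=[[0,0,-0.16],[0,0,-0.16],[0,0,-0.148],[0,0,0],[0,0,0],[0,0,0],[0,0,0],[0,0,0]], hand=[-1,-1,-1,-1,-1,-1,-1,-1])

```text
clock: 14.82
position: [0.5436, -0.0227, 0.33]
ee_rot: [0.0, 0.96, 0.281, 0.0]
contact_force: [0.3, -0.5, -2.3]
width: 0.0451
gripper_force: 41.3
```

```bash
python3 - <<'E'
from h import *
plan([.5885+.049*.5395,.1935-.049*.842,.33],-57.35)
E
```

```text
pos [ 0.5436 -0.0227  0.33  ] yhead -57.34 t 14.825 w 0.0451 F [ 0.3 -0.5 -2.3]
turn share [ 0. -0.  0.] shift share total [ 0.515 -0.363  0.   ] rows>= 4
```

Emit:
apply_moves(xyz=[[0.14,-0.1,0],[0.14,-0.1,0],[0.13,-0.09,0],[0.105,-0.073,0],[0,0,0],[0,0,0]], rot=[[0,0,0],[0,0,0],[0,0,0],[0,0,0],[0,0,0],[0,0,0]], hand=[-1,-1,-1,-1,-1,-1])

```text
clock: 15.58
position: [0.6144, 0.1503, 0.3295]
ee_rot: [0.0, 0.96, 0.281, -0.0]
contact_force: [0.7, -0.4, -1.5]
width: 0.045
gripper_force: 41.3
```

```bash
python3 - <<'E'
from h import *
plan([.5885+.049*.5395,.1935-.049*.842,.146],-57.35)
E
```

```text
pos [0.6144 0.1503 0.3295] yhead -57.33 t 15.575 w 0.045 F [ 0.7 -0.4 -1.5]
turn share [0.    0.001 0.   ] shift share total [ 0.005 -0.004  0.612] rows>= 4
```

Emit:
apply_moves(xyz=[[0.004,-0.004,0.08],[0,0,0.12],[0,0,0.12],[0,0,0.1],[0,0,0.08],[0,0,0.06],[0,0,0.035],[0,0,0]], rot=[[0,0,0],[0,0,0],[0,0,0],[0,0,0],[0,0,0],[0,0,0],[0,0,0],[0,0,0]], hand=[-1,-1,-1,-1,-1,-1,-1,-1])

```text
clock: 16.58
position: [0.6148, 0.1515, 0.1507]
ee_rot: [0.0, 0.96, 0.281, -0.001]
contact_force: [0.8, -0.1, -0.9]
width: 0.0451
gripper_force: 41.3
```

Emit:
apply_moves(xyz=[[0,0,0.01],[0,0,0],[0,0,0]], rot=[[0,0,0],[0,0,0],[0,0,0]], hand=[-1,-1,-1])

```text
clock: 16.95
position: [0.6155, 0.1524, 0.1484]
ee_rot: [0.0, 0.96, 0.281, 0.0]
contact_force: [-0.2, -0.2, -1.1]
width: 0.0452
gripper_force: 41.3
```

Emit:
apply_moves(xyz=[[0,0,0.008],[0,0,0],[0,0,0]], rot=[[0,0,0],[0,0,0],[0,0,0]], hand=[-1,-1,-1])

```text
clock: 17.32
position: [0.6155, 0.1525, 0.1457]
ee_rot: [0.0, 0.96, 0.281, 0.0]
contact_force: [-0.1, 0.1, 0.2]
width: 0.045
gripper_force: 41.5
```

Emit:
apply_moves(xyz=[[0,0,0.005],[0,0,0],[0,0,0]], rot=[[0,0,0],[0,0,0],[0,0,0]], hand=[-1,-1,-1])

```text
clock: 17.7
position: [0.6155, 0.1525, 0.1456]
ee_rot: [0.0, 0.96, 0.281, 0.001]
contact_force: [-1.5, -0.9, 6.5]
width: 0.0449
gripper_force: 42.3
```

Emit:
apply_moves(xyz=[[0,0,0],[0,0,0],[0,0,0],[0,0,-0.05],[0,0,-0.12],[0,0,-0.15],[0,0,-0.13],[0,0,-0.07]], rot=[[0,0,0],[0,0,0],[0,0,0],[0,0,0],[0,0,0],[0,0,0],[0,0,0],[0,0,0]], hand=[0.3,0.3,0.3,0.3,0.3,0.3,1,1])

```text
clock: 18.7
position: [0.6161, 0.1525, 0.304]
ee_rot: [0.0, 0.96, 0.281, 0.003]
contact_force: [0.1, -0.2, -0.0]
width: 0.0851
gripper_force: 0.0
```

Emit:
apply_moves(xyz=[[-0.11,0.096,0],[-0.13,0.117,0],[-0.13,0.117,0],[-0.13,0.117,0],[-0.13,0.117,0],[-0.13,0.117,0],[-0.13,0.117,0],[-0.13,0.117,0]], rot=[[0,0,0],[0,0,0],[0,0,0],[0,0,0],[0,0,0],[0,0,0],[0,0,0],[0,0,0]], hand=[1,1,1,1,1,1,1,1])

```text
clock: 19.7
position: [0.5053, -0.2455, 0.3013]
ee_rot: [0.001, 0.96, 0.281, 0.001]
contact_force: [1.1, -1.0, 0.4]
width: 0.0856
gripper_force: 0.0
```

Emit:
apply_moves(xyz=[[0,0,0],[0,0,0],[0,0,0],[0,0,0],[0,0,0],[0,0,0],[0,0,0],[0,0,0]], rot=[[0,0,0.155],[0,0,0.165],[0,0,0.165],[0,0,0.165],[0,0,0.165],[0,0,0.165],[0,0,0.165],[0,0,0.15]], hand=[1,1,1,1,1,1,1,1])

```text
clock: 20.7
position: [0.5059, -0.2439, 0.3012]
ee_rot: [0.0, 0.923, -0.385, 0.001]
contact_force: [-0.4, -0.3, 0.4]
width: 0.0854
gripper_force: 0.0
```

Emit:
apply_moves(xyz=[[0,0,0],[0,0,0]], rot=[[0,0,0],[0,0,0]], hand=[1,1])

```text
clock: 20.95
position: [0.5058, -0.2439, 0.3006]
ee_rot: [0.0, 0.924, -0.382, 0.0]
contact_force: [-0.6, 0.0, 0.1]
width: 0.0854
gripper_force: 0.0
```

```bash
python3 - <<'E'
from h import *
import pickle
plan([.59,-.331,.085],-135)
c=cam('wrist');pickle.dump(c,open('w7.pkl','wb'))
a=c['px'][:256,100:412,::-1]; a=cv2.resize(a,None,fx=1.5,fy=1.5,interpolation=cv2.INTER_CUBIC)
d=cam('side')['px'][:,:,::-1][180:320,200:350]; d=cv2.resize(d,(320,299))
cv2.imwrite('pics/w7.png',np.hstack([a,np.vstack([d,np.zeros((85,320,3),np.uint8)])]))
E
```

```text
pos [ 0.5058 -0.2439  0.3006] yhead -134.91 t 20.95 w 0.0854 F [-0.6  0.   0.1]
turn share [-0.    -0.001  0.001] shift share total [0.404 0.007 0.719] rows>= 5
```

View pics/w7.png

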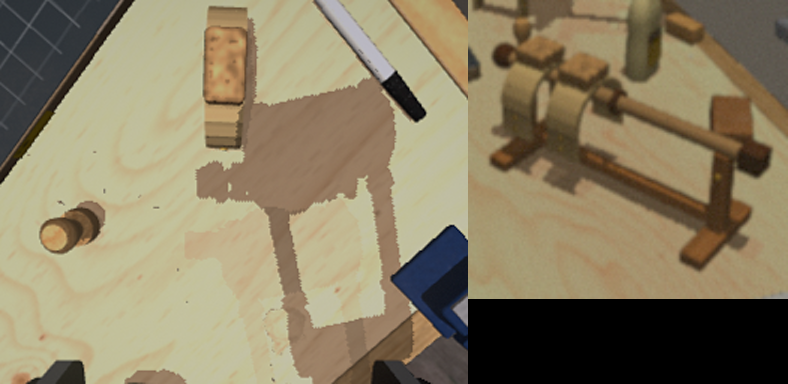

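```bash
python3 - <<'E'
from h import *
import pickle
c=pickle.load(open('w7.pkl','rb'))
q=[onz(c,100+u/1.5,v/1.5,.108) for u,v in ((204.5,28),(246,26.5),(243,103),(204.5,102))]
C=sum(q)/4;print(C,[np.linalg.norm(q[i]-q[i-1]).round(4) for i in range(4)])
hd=lambda d:np.degrees(np.arctan2(d[1],d[0]))
print([hd(q[1]-q[0]),hd(q[2]-q[3]),hd(q[3]-q[0])-90,hd(q[2]-q[1])-90])
plan([*C[:2],.085],-135)
E
```

```text
[ 0.59668777 -0.33012831  0.108     ] [np.float64(0.0441), np.float64(0.0264), np.float64(0.0456), np.float64(0.0255)]
[np.float64(-132.98327270506647), np.float64(-136.2375159651719), np.float64(44.43209363581332), np.float64(43.248369125725674)]
pos [ 0.5058 -0.2439  0.3003] yhead -134.96 t 21.05 w 0.0855 F [ 0.2 -0.3 -0.3]
turn share [-0.    -0.     0.001] shift share total [ 0.417 -0.011  0.718] rows>= 5
```

Emit:
apply_moves(xyz=[[0.1,0,0.06],[0.15,-0.005,0.1],[0.12,-0.006,0.12],[0.047,0,0.13],[0,0,0.13],[0,0,0.1],[0,0,0.068],[0,0,0]], rot=[[0,0,0.008],[0,0,0],[0,0,0],[0,0,0],[0,0,0],[0,0,0],[0,0,0],[0,0,0]], hand=[1,1,1,1,1,1,1,1])

```text
clock: 22.05
position: [0.5948, -0.3299, 0.0856]
ee_rot: [-0.0, 0.922, -0.387, -0.002]
contact_force: [0.8, -0.1, -0.6]
width: 0.0853
gripper_force: 0.0
```

Emit:
apply_moves(xyz=[[0,0,0],[0,0,0],[0,0,0],[0,0,0],[0,0,0],[0,0,0],[0,0,0]], rot=[[0,0,0],[0,0,0],[0,0,0],[0,0,0],[0,0,0],[0,0,0],[0,0,0]], hand=[1,-1,-1,-1,-1,-1,-1], force=40)

```text
clock: 22.92
position: [0.5964, -0.331, 0.0883]
ee_rot: [0.0, 0.922, -0.387, 0.001]
contact_force: [-0.6, -0.4, 5.9]
width: 0.0272
gripper_force: 41.0
```

```bash
python3 - <<'E'
from h import *
plan([.5885-.085*.5395,.1935+.085*.842,.33],-57.35)
E
```

```text
pos [ 0.5964 -0.331   0.0883] yhead -135.52 t 22.925 w 0.0272 F [-0.6 -0.4  5.9]
turn share [ 1.000e-03 -1.000e-03 -1.303e+00] shift share total [ 0.921 -1.769 -0.806] rows>= 11
```

Emit:
apply_moves(xyz=[[0,0,-0.05],[0,0,-0.1],[0,0,-0.16],[0,0,-0.16],[0,0,-0.16],[0,0,-0.12],[0,0,-0.056],[0,0,0]], rot=[[0,0,0],[0,0,0],[0,0,0],[0,0,-0.07],[0,0,-0.13],[0,0,-0.16],[0,0,-0.16],[0,0,-0.16]], hand=[-1,-1,-1,-1,-1,-1,-1,-1])

```text
clock: 23.92
position: [0.5963, -0.3308, 0.332]
ee_rot: [0.001, 0.999, -0.038, 0.002]
contact_force: [0.1, 0.0, -1.4]
width: 0.0272
gripper_force: 40.5
```

Emit:
apply_moves(xyz=[[0,0,0],[0,0,0],[0,0,0],[0,0,0],[0.06,-0.11,0],[0.08,-0.15,0],[0.08,-0.15,0],[0.08,-0.15,0]], rot=[[0,0,-0.16],[0,0,-0.16],[0,0,-0.16],[0,0,-0.143],[0,0,0],[0,0,0],[0,0,0],[0,0,0]], hand=[-1,-1,-1,-1,-1,-1,-1,-1])

```text
clock: 24.92
position: [0.5804, -0.139, 0.3296]
ee_rot: [-0.0, 0.96, 0.281, -0.0]
contact_force: [-0.3, -0.1, -0.9]
width: 0.0272
gripper_force: 40.5
```

Emit:
apply_moves(xyz=[[0.08,-0.15,0],[0.08,-0.15,0],[0.08,-0.15,0],[0.08,-0.15,0],[0.08,-0.15,0],[0.08,-0.15,0],[0.08,-0.15,0],[0,0,0]], rot=[[0,0,0],[0,0,0],[0,0,0],[0,0,0],[0,0,0],[0,0,0],[0,0,0],[0,0,0]], hand=[-1,-1,-1,-1,-1,-1,-1,-1])

```text
clock: 25.92
position: [0.5514, 0.2186, 0.3293]
ee_rot: [-0.001, 0.959, 0.284, -0.0]
contact_force: [-0.1, -0.4, -0.4]
width: 0.0272
gripper_force: 40.4
```

```bash
python3 - <<'E'
from h import *
plan([.5885-.085*.5395,.1935+.085*.842,.15],-57.35)
E
```

```text
pos [0.5514 0.2186 0.3293] yhead -57.04 t 25.925 w 0.0272 F [-0.1 -0.4 -0.4]
turn share [-0.002  0.     0.005] shift share total [ 0.059 -0.146  0.598] rows>= 4
```

Emit:
apply_moves(xyz=[[0.03,-0.08,0],[0.03,-0.066,0],[0,0,0.1],[0,0,0.12],[0,0,0.12],[0,0,0.1],[0,0,0.08],[0,0,0.06]], rot=[[0,0,0],[0,0,0],[0,0,0],[0,0,0],[0,0,0],[0,0,0],[0,0,0],[0,0,0]], hand=[-1,-1,-1,-1,-1,-1,-1,-1])

```text
clock: 26.92
position: [0.5437, 0.2612, 0.1542]
ee_rot: [0.0, 0.96, 0.281, -0.001]
contact_force: [0.3, -0.1, -0.9]
width: 0.0272
gripper_force: 40.4
```

Emit:
apply_moves(xyz=[[0,0,0.02],[0,0,0],[0,0,0]], rot=[[0,0,0],[0,0,0],[0,0,0]], hand=[-1,-1,-1])

```text
clock: 27.3
position: [0.5447, 0.2619, 0.1504]
ee_rot: [0.0, 0.96, 0.281, 0.001]
contact_force: [-0.4, 0.9, -0.6]
width: 0.0274
gripper_force: 40.4
```

```bash
python3 - <<'E'
from h import *
plan([.5885-.085*.5395,.1935+.085*.842,.146],-57.35)
E
```

```text
pos [0.5447 0.2619 0.1504] yhead -57.34 t 27.3 w 0.0274 F [-0.4  0.9 -0.6]
turn share [ 0.001 -0.002  0.   ] shift share total [-0.    -0.012  0.015] rows>= 1
```

Emit:
apply_moves(xyz=[[0,0,0.008],[0,0,0.006],[0,0,0],[0,0,0]], rot=[[0,0,0],[0,0,0],[0,0,0],[0,0,0]], hand=[-1,-1,-1,-1])

```text
clock: 27.8
position: [0.5443, 0.2619, 0.1462]
ee_rot: [0.0, 0.96, 0.281, 0.001]
contact_force: [-1.6, -0.8, 5.3]
width: 0.0274
gripper_force: 41.1
```

Emit:
apply_moves(xyz=[[0,0,0.003],[0,0,0],[0,0,0]], rot=[[0,0,0],[0,0,0],[0,0,0]], hand=[-1,-1,-1])

```text
clock: 28.18
position: [0.5443, 0.2619, 0.1462]
ee_rot: [0.0, 0.96, 0.281, 0.001]
contact_force: [-2.4, -1.0, 8.8]
width: 0.027
gripper_force: 41.7
```

Seated. Release, lift and back off.

Emit:
apply_moves(xyz=[[0,0,0],[0,0,0],[0,0,0],[0,0,0],[0,0,-0.05],[0,0,-0.12],[0,0,-0.15],[0,0,-0.1]], rot=[[0,0,0],[0,0,0],[0,0,0],[0,0,0],[0,0,0],[0,0,0],[0,0,0],[0,0,0]], hand=[0.3,0.3,0.3,0.3,0.3,0.3,0.3,0.3])

```text
clock: 29.18
position: [0.5448, 0.2621, 0.2739]
ee_rot: [-0.0, 0.96, 0.281, 0.002]
contact_force: [0.2, -0.6, -1.0]
width: 0.0556
gripper_force: 0.0
```

Emit:
apply_moves(xyz=[[-0.1,0.06,0],[-0.12,0.08,0],[-0.12,0.08,0],[-0.08,0.06,0],[0,0,0],[0,0,0],[0,0,0],[0,0,0]], rot=[[0,0,0],[0,0,0],[0,0,0],[0,0,0],[0,0,0],[0,0,0],[0,0,0],[0,0,0]], hand=[0.3,0.3,0.3,0.3,0.3,0.3,0.3,0.3])

```text
clock: 30.18
position: [0.4836, 0.1238, 0.2701]
ee_rot: [-0.0, 0.959, 0.282, -0.0]
contact_force: [0.3, 0.6, 0.3]
width: 0.0557
gripper_force: 0.0
```

```bash
python3 - <<'E'
from h import *
plan([.5,.2,.3],-57.35)
a=cv2.resize(cam('wrist')['px'][:,:,::-1],None,fx=.9,fy=.9)
d=cam('side')['px'][:,:,::-1][180:320,200:350]; d=cv2.resize(d,(330,346),interpolation=cv2.INTER_CUBIC)
cv2.imwrite('pics/w8.png',np.hstack([a,d]))
E
```

```text
pos [0.4836 0.1238 0.2701] yhead -57.27 t 30.175 w 0.0557 F [0.3 0.6 0.3]
turn share [-0.     0.     0.001] shift share total [ 0.183 -0.184 -0.1  ] rows>= 2
```

View pics/w8.png

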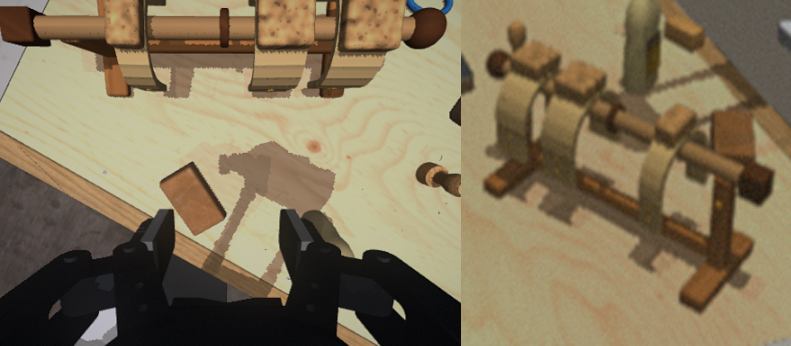

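The last picture shows the narrow frame at (125, 22) on the square-knob side and both broad frames at (285, 22) and (370, 22) on the ball side. All three hang square to the bar, legs down and clear of the divider and knobs.

```bash
python3 -c "
from rig import job
print(job.sign_off())"
```

```text
the job is handed in; nothing more can be done
None
```

The job is handed in at about 30 s: both broad frames hang between the divider and the ball knob, the narrow one between the divider and the square knob, all resting on the bar alone, and I saw no sign that anything else on the bench was moved.

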